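# Unlock the dust box and hold its guard open at the red mark

## Task

The carved shell in the blue dust box is to be inspected. First slide the yellow transport lock fully along its rail to the far end stop; then take the clear guard by its black grip rod, swing it up until the dark line on its front edge lines up with the red mark on the protractor arc, and finish while still holding it there (it falls shut if let go). Leave the red mark as it is set, and do not disturb the jar, bottle, tin and polishing bar standing around.

Things in the scene. Friction and masses are not known exactly. Their poses are not given: they have to be found in the camera images.
- dust_box: Blue open box, 180 (x) x 170 (y) x 82 mm high, fixed, covered by a clear hinged guard. Origin: centre of its underside, on the table. x runs from its front (facing the robot, with arc and red mark) to its back; y to its left; yaw up to 17 degrees. Hinge line: along x at y = +75, z = 88 mm. The lock's rail runs along the right wall at y = -83 to -137 mm, top z = 65 mm.
- guard (a joint): Angle of the guard (rad): 0 shut (level), grows as its free right-hand edge swings up and left; stop at 1.45. Clear panel in an aluminium frame, 176 x 158 x 8 mm, about 0.25 to 0.5 kg with its rod, dark line along its front edge. Turns freely and falls shut when let go. The lock holds it shut until slid about 44 mm.
- grip_rod (a point): Black round rod on the guard, 14 mm thick, parallel to the hinge, standing out 75 mm to the front, with an 18 mm end collar. Origin: mid-length on its axis; in the dust_box frame x = -135, y = 75 - 140 cos(a), z = 88 + 140 sin(a) mm (a = guard angle). Axes as dust_box when shut, turns with the guard. Gripped from above, it can turn between the pads.
- mark (a joint): Setting of the red mark (rad), same zero and sense as guard: the guard is right when both are equal. Differs each time, 0.6 to 1.15. Held by friction; must not be moved.
- mark_tip (a point): Outer end of the red mark, a bar 4 x 5 mm in section at the front of the dust box, turning about the hinge line; this point is 100 mm from the hinge line, at x = -102 mm in the dust_box frame.
- lock (a joint): Travel of the transport lock (m): 0 at the front end (locked), 0.05 at the far end stop (free); starts at 0 to 0.010. Slides along dust_box +x (away from the robot), needs about 3 N, stays where it is left.
- lock_grip (a point): Grip point of the lock, 125 mm above the table, on the axis of its upright yellow grip: 16 (along the slide) x 24 (across) mm, 42 mm tall, top 15 mm above this point. In the dust_box frame x = -22 mm + travel, y = -122 mm. Under it, 27 mm lower, a dark slide block 40 x 26 mm, with a steel tongue over the guard's tab.
- brine_jar: Bystander: glass jar, 69 mm wide, 82 mm tall, loose, right of the box, in front of the tall desk lamp (a fixed obstacle). Origin: centre of its underside.
- glue_bottle: Bystander: small white glue bottle with red nozzle, 33 mm wide, 88 mm tall, loose, right of the box. Origin: centre of its underside.
- wax_tin: Bystander: round black tin, 70 mm wide, 18 mm high, loose, right of the box. Origin: centre of its underside.
- polish_bar: Bystander: green bar of polishing compound, 26 x 62 x 24 mm, loose, nearer and left. Origin: centre of its underside.

How it is judged:
By the outcome, as a careful person would: the job done as asked, in the order asked, and still so for the second after the job is handed in, while the arm keeps its last pose, push and grip.
It also fails if it takes over 45 s, if anything falls off the work surface, if the arm or the gripper's body presses on something with over 40 N, if the wrist force passes 120 N, or if a joint passes its speed limit or range.

## Robot

A 6-joint arm with a two-finger parallel gripper is mounted at the origin on the work surface; the furniture and walls round the work are solid. World frame = base frame: x ahead of the robot, y to its left, z up, the work surface at z = 0. Lengths are in m, angles in rad, forces in N, time in s.
With the tool pointing down it reaches from about 0.35 to 0.975 m from the base axis. Payload 4.9 kg.
Tool frame: the origin (TCP) lies between the finger pads, 19 mm behind the fingertips; this is the grasp point; z points along the fingers, y is the line along which they close (so a half turn about z gives the same grasp; the last joint's range is limited). The gripper opens to 85 mm and grips with 20 to 120 N. Pads are 22 mm wide; open, the fingers measure 114 mm over their backs; the gripper's body (76 mm by 85 mm) begins 54 mm behind the grasp point. The pads swing forward as they close: fully open they stand 13 mm farther back than shut.
Start: joints at [-1.391, 0.053, 1.613, -0, 1.476, -0.119], TCP at [0.184, -0.597, 0.25] pointing down, gripper open.
Joint ranges: [-3.01, 3.01], [-1.01, 2.22], [0.06, 2.58], [-1.02, 4.17], [0.09, 2.62], [-3.14, 3.14]. Speed limits (rad/s): [2.57, 2.57, 3.14, 3.14, 3.14, 3.14].

## Interface

Orientations are given as a unit quaternion [w, x, y, z].
In Python, from plant import manip gives the robot as it stands. The module is installed in compiled form; this text tells all that it offers.
- The arm moves only by the shell command python3 -m crank 'ROWS'. ROWS is a JSON list of rows, 1 to 5 of them, each of 7 numbers: the opening from 0.0 (shut) to 1.0 (fully open), then dx, dy, dz in m, then a rotation vector rx, ry, rz in rad; each row shifts and turns the commanded pose from where the row before left it, along the tool's axes as they then stand; what a row does not reach is not made up. A row lasts 1/8 s, in which the tool goes at most 0.0625 m and 0.188 rad, less where a joint would pass 70% of its speed; a pose out of reach is approached as far as the arm can. The fingers move at their own pace and stop on an object; the grip force is fixed at half the most. Time passes only in rows, so rows that do not move let the fingers close. It prints the time, the measured TCP pose, the force, the opening and the grip force at its end.
- manip.state(): the state, without advancing time (a new reading comes with each control period).
- manip.grab_frame(name): name is "scene" or "side" or "wrist"; returns (picture, depth): 384x512x3 uint8, red, green, blue; 384x512 float32, m along the optical axis (not along the pixel's ray), 0 where there is no reading.
- manip.camera_params(name): a dict with "intrinsics" (3x3 intrinsics, pixels), "xyz" and "orientation" of the camera in the world. Camera axes: x right, y down, z forward; pixel columns grow to the right and rows downward; lengths in m; the calibration is good to about 2 mm. A picture is of the moment at which its call begins: read the wrist's pose just before it. camera_params takes no time and is no camera call; for the wrist camera it gives the pose at the moment of the call.
- manip.job_done(): hands the job in; it is judged then, once.
Trained networks look in the newest picture that a camera, given by its name, has taken for a name from the list of things; names that differ only in an ending like _2 or _b are one class to them, and where a whole thing is asked for, a point or a joint stands for the part that bears it (a point fixed in the world has none). Each returns a list of dicts, best first, with "conf" (0 to 1); they miss things now and then, are a little off and sometimes report something else, mostly with a low value. They report only what shows in the picture. A call takes as long as a camera call.
- manip.look_for(camera, query): "extent" ([left, top, right, bottom] in pixels, round what is visible of it).
- manip.outline_of(camera, query): "region" (384x512 bool, what is visible of it) and "extent" ([left, top, right, bottom] in pixels, round what is visible of it).
- manip.mark_of(camera, query): "centre" ([row, column] in pixels: a listed point, or the origin of a listed thing).
The state is a dict: "time": time; "joint_pos": joint angles; "joint_vel": joint speeds; "joint_efforts": joint torques, N m; "tool_pos": TCP position; "tool_rot": TCP orientation; "contact_force": force on the tool from outside, world axes, zero at the start; "ft_torque": the same for the moment, N m; "gripper_width": opening from 0.0 (shut) to 1.0 (fully open); "grasp_force": force on a finger pad.
Only numpy, scipy, OpenCV 4.12 (cv2) and the standard library are available. Lean on these libraries where they do the work, as an engineer would, in place of code of your own. Each camera call takes 0.05 s, during which the arm holds its last target. There are 200 camera calls.

## Working session

There is one attempt and no reset: what is moved stays moved. The work goes in short steps, Python scripts to look and compute and a shell command to move; the robot and the scene stay as the last step left them, time stands still between calls to the robot, and variables do not carry over. Pictures are saved under pics/ and viewed, at most 10 in all, crops included, and the job is handed in when it is done.

```bash
mkdir -p pics
cat > h.py <<'E'
import numpy as np, cv2
from plant import manip
from scipy.spatial.transform import Rotation as R
def rot(q): return R.from_quat([q[1],q[2],q[3],q[0]])
def cam(n):
    p=manip.camera_params(n); return np.array(p["intrinsics"]),np.array(p["xyz"]),rot(p["orientation"]).as_matrix()
def ray(n,rc,c=None):
    K,t,M=c or cam(n); d=M@np.linalg.inv(K)@[rc[1],rc[0],1.]; return t,d   # d has unit optical depth
def tri(obs):
    A=np.zeros((3,3));b=np.zeros(3)
    for t,d in obs:
        d=d/np.linalg.norm(d);P=np.eye(3)-np.outer(d,d);A+=P;b+=P@t
    x=np.linalg.solve(A,b); return x,[float(np.linalg.norm(np.cross(x-t,d/np.linalg.norm(d)))) for t,d in obs]
def save(n,pic): cv2.imwrite("pics/"+n+".png",pic[:,:,::-1])
E
python3 - <<'E'
from h import *
np.set_printoptions(precision=4,suppress=True)
ims=[]
for n in("scene","side"):
    c=cam(n);pic,dep=manip.grab_frame(n);ims.append(pic);np.savez("f_"+n,pic=pic,dep=dep)
    print(n,c[1],c[2][:,2],c[0][0,0])
    for q in("dust_box","grip_rod","mark_tip","lock_grip","brine_jar","glue_bottle","wax_tin","polish_bar"):
        m=manip.mark_of(n,q)
        for k in m[:2]:
            rc=k["centre"];r,cc=int(np.clip(rc[0],0,383)),int(np.clip(rc[1],0,511));t,d=ray(n,rc,c)
            print(q,round(k["conf"],2),np.round(rc,1),"depthpt",t+d*dep[r,cc])
save("a",ims[0]);save("b",ims[1])
print(manip.state())
E
```

```text
scene [0.163  0.5884 0.6486] [ 0.4065 -0.6632 -0.6284] 372.91817827043593
dust_box 0.71 [255.9 191.6] depthpt [0.5231 0.2487 0.0907]
grip_rod 0.56 [221.2 256.9] depthpt [0.4628 0.1017 0.0871]
mark_tip 0.69 [214.3 226.7] depthpt [0.4745 0.1885 0.1739]
lock_grip 0.69 [178.  214.9] depthpt [0.5849 0.076  0.1409]
brine_jar 0.92 [191.3 287. ] depthpt [ 0.4852 -0.0892  0.0214]
glue_bottle 0.61 [165.7 315.8] depthpt [ 0.4671 -0.2361  0.0165]
wax_tin 0.78 [159.1 293.5] depthpt [ 0.5346 -0.229   0.0214]
polish_bar 0.74 [315.4 252.2] depthpt [0.3781 0.2662 0.0245]
side [0.1642 0.7882 0.4188] [ 0.3838 -0.8538 -0.3518] 431.82293291154684
dust_box 0.68 [260. 180.] depthpt [0.5335 0.2645 0.0571]
grip_rod 0.96 [212.5 259.1] depthpt [0.4627 0.1021 0.0929]
mark_tip 0.55 [186.1 233.9] depthpt [ 0.6277 -0.1162  0.0478]
lock_grip 0.57 [177.2 208.7] depthpt [0.5852 0.0773 0.137 ]
brine_jar 0.8 [210.8 282.1] depthpt [ 0.4866 -0.0878  0.0184]
glue_bottle 0.69 [194.6 310.6] depthpt [ 0.4637 -0.2369  0.0113]
{'time': 0.9, 'joint_pos': array([-1.391 ,  0.0527,  1.6129,  0.    ,  1.476 , -0.119 ]), 'joint_vel': array([ 0.0019,  0.0006, -0.0005,  0.0004, -0.0012,  0.0002]), 'joint_efforts': array([ -0.0006, -39.368 , -37.0468,  -0.    ,   0.0005,  -0.    ]), 'tool_pos': array([ 0.184 , -0.5973,  0.25  ]), 'tool_rot': array([0.    , 0.9889, 0.1489, 0.    ]), 'contact_force': array([-0.2896, -0.4549,  0.2346]), 'ft_torque': array([ 0.0049,  0.0451, -0.0074]), 'grasp_force': 0.0, 'gripper_width': 0.9991439082212518}
```

View pics/a.png

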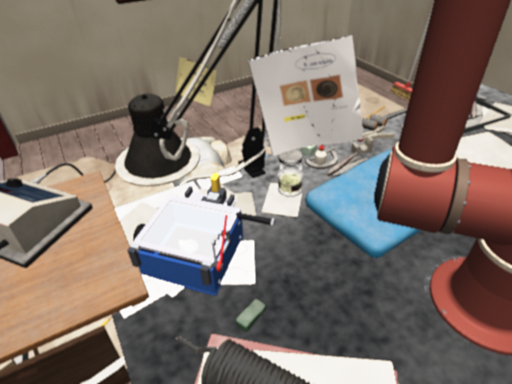

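View pics/b.png

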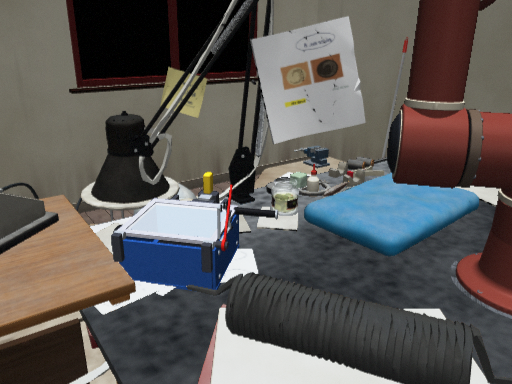

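```bash
cat > fit.py <<'E'
from h import *
np.set_printoptions(precision=4,suppress=True)
E
python3 - <<'E'
from h import *
np.set_printoptions(precision=4,suppress=True)
o={"rod":([221.2,256.9],[212.5,259.1]),"mark":([214.3,226.7],[186.1,233.9]),"lock":([178,214.9],[177.2,208.7]),"jar":([191.3,287],[210.8,282.1]),"glue":([165.7,315.8],[194.6,310.6])}
for k,(a,b) in o.items(): print(k,*tri([ray("scene",a),ray("side",b)]))
# blue box pixels / yellow pixels / red pixels
for n in("scene","side"):
    f=np.load(f"f_{n}.npz");pic,dep=f["pic"],f["dep"];K,t,M=cam(n)
    hsv=cv2.cvtColor(pic,cv2.COLOR_RGB2HSV)
    for nm,lo,hi in(("yellow",(20,120,90),(34,255,255)),("red",(0,150,80),(6,255,255))):
        m=cv2.inRange(hsv,lo,hi);k,l,s,c=cv2.connectedComponentsWithStats(m)
        for i in range(1,k):
            if s[i,4]>15:
                v,u=np.nonzero((l==i)&(dep>0));P=(M@np.linalg.inv(K)@np.stack([u,v,np.ones_like(u)])*dep[v,u]).T+t
                print(n,nm,s[i],c[i],np.median(P,0),np.percentile(P,2,0),np.percentile(P,98,0))
E
```

```text
rod [0.4584 0.1101 0.0967] [0.0007358614815703548, 0.0007358614815702897]
mark [0.4738 0.1872 0.1725] [0.0014746830168309976, 0.0014746830168308996]
lock [0.5907 0.0687 0.1336] [0.00025286053332592974, 0.00025286053332591765]
jar [ 0.4895 -0.097   0.0141] [0.0004991478430666998, 0.0004991478430667386]
glue [ 0.4693 -0.2484  0.007 ] [0.0022579333839078406, 0.002257933383907851]
scene yellow [285 115  19   6  48] [293.75   117.3958] [ 0.4428 -0.0198  0.2827] [ 0.4271 -0.0271  0.2778] [ 0.4584 -0.0106  0.2889]
scene yellow [211 174   9  18 124] [215.0323 182.7258] [0.5864 0.0764 0.127 ] [0.5823 0.0635 0.1028] [0.5951 0.0807 0.1426]
scene yellow [102 320   7   6  16] [104.625 322.5  ] [ 0.758   0.3543 -0.1861] [ 0.6105  0.3458 -0.1896] [0.7604 0.4181 0.0204]
scene red [473   0  13  25  63] [479.5556  11.0317] [0.1764 0.0595 0.5287] [0.1729 0.0566 0.5137] [0.1833 0.0617 0.5389]
scene red [486   1   8   9  22] [490.6818   5.0455] [0.1674 0.0544 0.5338] [0.165  0.0516 0.5302] [0.1722 0.0576 0.5379]
scene red [458   6  14  30  78] [464.8974  20.7051] [0.1888 0.0625 0.5159] [0.1861 0.0604 0.5
[... 3711 characters left out ...]
20] [456.9  133.65] [0.151  0.0834 0.2748] [0.1437 0.0814 0.2702] [0.1544 0.0866 0.2774]
side red [459 133  10   7  19] [464.4737 136.1579] [0.1386 0.0839 0.2717] [0.1345 0.079  0.2686] [0.146  0.0856 0.2756]
side red [484 134  18   9  55] [493.6909 137.4909] [0.099  0.069  0.2714] [0.0901 0.0648 0.2659] [0.1109 0.0739 0.2759]
side red [311 164   6  10  30] [313.5    169.4667] [ 0.4662 -0.2571  0.072 ] [ 0.4606 -0.2624  0.0653] [ 0.4704 -0.253   0.089 ]
side red [221 184  12  66 164] [226.7622 216.9695] [0.469  0.2169 0.1277] [0.461  0.1902 0.089 ] [0.4801 0.249  0.174 ]
side red [457 255  55  52 871] [480.0677 279.8507] [0.0765 0.0431 0.014 ] [ 0.0312 -0.0524  0.01  ] [0.1046 0.0885 0.0241]
```

Scene picture: box at about (col 190, row 245), lock grip yellow at (215,182), rod at (257,219), red mark (223,215–265). Lamp and post stand behind at (255,150). Next: fit the box pose and get a height map of obstacles.

```bash
cat > fit.py <<'E'
from h import *
from scipy.optimize import least_squares
np.set_printoptions(precision=4,suppress=True)
def B(p,v): # box->world
    c,s=np.cos(p[2]),np.sin(p[2]); return np.array([p[0]+c*v[0]-s*v[1],p[1]+s*v[0]+c*v[1],v[2]])
def pts(p):
    x,y,w,tr,a=p
    return {"rod":B(p,(-.135,-.065,.088)),"lock":B(p,(-.022+tr,-.122,.125)),"mark":B(p,(-.102,.075-.1*np.cos(a),.088+.1*np.sin(a))),"box":B(p,(0,0,0)),
      "locktop":B(p,(-.022+tr,-.122,.140))}
def proj(c,X):
    K,t,M=c; q=K@(M.T@(X-t)); return np.array([q[1],q[0]])/q[2]
def fit(obs,p0=(.59,.17,.15,.005,1.),prior_tr=True): # obs: list of (cam, name, rc, sigma)
    def f(p):
        P=pts(p); r=[(proj(c,P[n])-rc)/s for c,n,rc,s in obs]
        return np.append(np.concatenate(r),[(p[3]-.005)/.004])
    s=least_squares(f,p0,loss="soft_l1"); return s.x,s.fun,np.sqrt(np.diag(np.linalg.inv(s.jac.T@s.jac)))
E
python3 - <<'E'
from fit import *
S,D=cam("scene"),cam("side")
obs=[(S,"rod",[221.2,256.9],2),(D,"rod",[212.5,259.1],2),(S,"mark",[214.3,226.7],2),(D,"mark",[186.1,233.9],2),(S,"lock",[178,214.9],2),(D,"lock",[177.2,208.7],2),(S,"box",[255.9,191.6],4),(D,"box",[260,180],4)]
p,r,s=fit(obs);print(p,s);print(r.round(1))
H=np.full((14,16),-1.)
for n,c in(("scene",S),("side",D)):
    dep=np.load(f"f_{n}.npz")["dep"];v,u=np.nonzero(dep>0);K,t,M=c
    P=(M@np.linalg.inv(K)@np.stack([u,v,np.ones_like(u)])*dep[v,u]).T+t
    i=((P[:,0]-.3)/.05).astype(int);j=((P[:,1]+.5)/.05).astype(int)
    ok=(P[:,0]>.3)&(i<14)&(P[:,1]>-.5)&(j<16)&(P[:,2]<.7)
    np.maximum.at(H,(i[ok],j[ok]),P[ok,2])
print("rows x .3+.05i, cols y -.5+.05j, cm");print((H*100).round().astype(int))
E
```

```text
[0.5826 0.1882 0.2182 0.0057 0.9241] [0.0039 0.0045 0.038  0.0036 0.0991]
[-1.2  0.3  0.5  0.1 -0.6  0.1  0.3 -1.1  1.   0.2  1.7 -0.2 -0.4  0.3
  0.6  0.5  0.2]
rows x .3+.05i, cols y -.5+.05j, cm
[[   2    1    5    6    6    5    6    6   40   34    0    1    1    0
     0    0]
 [   2    5    5    4    5    5    5    6   44   44    0    1    0    1
     2    3]
 [   4    3    3    2    5    4    4    6    5   43   21   10    9    1
     1    2]
 [   4    3    2    2    9    6    6    9    9   42   41   10   10   18
    17   10]
 [   0    0    0    4    4    2    0    9    8   40   41   10   10   10
    10   10]
 [-100 -100 -100    1    2    2   48   48    1    1    8   14   10    9
     9   10]
 [-100 -100 -100 -100    0    1   45   48    1    1 -100   14   10    9
     9   10]
 [-100 -100 -100   -4   -4 -100    1   45   42    1    1    9   10   10
    10    9]
 [-100 -100 -100 -100 -100 -100   -3   -2   37   22    1    1    1    1
     7    5]
 [ -18 -100 -100 -100 -100   -5   -2    3   33   28    3    1    1    1
     5    5]
 [-100  -19  -19  -17   -6   -1    2    7   21   22   17    3    1    5
     5    6]
 [ -19  -19  -11  -11   -3   -1    3    3   21   23   21    4    4    5
    10   13]
 [ -19  -13  -10   -9 -100    0    2   -7   21   22   20    3    5    5
    10   13]
 [ -19  -14  -11 -100 -100 -100  -19   -8  -19    8    7    3    5    5
     5   14]]
```

Run:
```python
from fit import *
for n in("scene","side"):
    dep=np.load(f"f_{n}.npz")["dep"];K,t,M=cam(n)
    g=lambda v,u:(t+dep[v,u]*(M@np.linalg.inv(K)@[u,v,1])) if dep[v,u]>0 else None
    for nm,v,u in(("TL",66,256),("TR",42,350),("BL",140,272),("BR",125,355)) if n=="scene" else (("TL",42,258),("TR",22,345),("BL",138,277),("BR",122,362)): print(n,nm,g(v,u))
    for nm,v,u in (("post",150,255),("post",100,258),("post",40,260),("arm",60,210),("arm",10,240),("arm",100,185),("head",110,148)) : print(n,nm,g(v,u))
    # all pts between z .2 and .75 in work volume, by slab
    v,u=np.nonzero((dep>0)&(np.arange(512)[None]<380));P=(M@np.linalg.inv(K)@np.stack([u,v,np.ones_like(u)])*dep[v,u]).T+t
    for z in np.arange(.15,.8,.05):
        Q=P[(abs(P[:,2]-z-.025)<.025)&(P[:,0]>.2)&(P[:,0]<1)&(P[:,1]>-.6)&(P[:,1]<.35)]
        if len(Q)>5: print(round(z,2),len(Q),"x",np.percentile(Q[:,0],[0,10,50,90,100]),"y",np.percentile(Q[:,1],[0,10,50,90,100]))
```

```text
scene TL [0.5073 0.0158 0.3887]
scene TR [ 0.361  -0.0587  0.4313]
scene BL [0.4738 0.015  0.2394]
scene BR [ 0.3286 -0.0567  0.2774]
scene post [ 0.607  -0.134   0.0857]
scene post [ 1.8399 -2.2222 -0.9559]
scene post [ 2.0491 -2.6365 -0.5449]
scene arm [ 2.2998 -2.1369 -0.6194]
scene arm [ 0.6276 -0.1239  0.4405]
scene arm [ 0.758  -0.054   0.2335]
scene head [ 0.854  -0.0147  0.2006]
0.15 1211 x [0.2237 0.5887 0.8321 0.8827 0.9183] y [-0.1527 -0.0754 -0.0168  0.0057  0.3498]
0.2 2196 x [0.2231 0.3549 0.4746 0.8809 0.9272] y [-0.1384 -0.0769 -0.0301  0.0137  0.1035]
0.25 3121 x [0.2348 0.3361 0.4396 0.7441 0.7927] y [-0.1412 -0.0809 -0.0389  0.0031  0.0877]
0.3 3137 x [0.3244 0.3486 0.4406 0.7116 0.7841] y [-0.168  -0.0817 -0.0357  0.0004  0.0187]
0.35 3650 x [0.3377 0.3638 0.4577 0.6582 0.711 ] y [-0.1727 -0.1139 -0.0367  0.0039  0.0238]
0.4 2269 x [0.3502 0.3685 0.4528 0.6411 0.6785] y [-0.1692 -0.1481 -0.0542 -0.0239  0.0219]
0.45 183 x [0.5527 0.5604 0.6058 0.6346 0.646 ] y [-0.1659 -0.1618 -0.1368 -0.1157 -0.1113]
side TL [0.5099 0.0129 0.3944]
side TR [ 0.3669 -0.0593  0.4312
[... 238 characters left out ...]
 -0.0687  0.2599]
side head [ 2.3809 -2.0286 -0.2102]
0.15 1738 x [0.4666 0.5665 0.8141 0.8871 0.9322] y [-0.1702 -0.1464 -0.0226  0.0029  0.2438]
0.2 2468 x [0.3128 0.3885 0.5642 0.8619 0.9273] y [-0.1658 -0.1364 -0.0361  0.0042  0.0236]
0.25 3713 x [0.3153 0.3436 0.4487 0.7446 0.7981] y [-0.1728 -0.0877 -0.0416 -0.0007  0.0187]
0.3 3468 x [0.325  0.3532 0.4476 0.7131 0.7877] y [-0.1675 -0.0841 -0.0364  0.0006  0.0188]
0.35 3437 x [0.3398 0.3656 0.4531 0.6621 0.7159] y [-0.1458 -0.0993 -0.0348  0.0058  0.0238]
0.4 1994 x [0.3514 0.3705 0.4554 0.6432 0.6775] y [-0.1717 -0.1479 -0.0559 -0.0265  0.0171]
0.45 405 x [0.5544 0.5592 0.6014 0.6332 0.6464] y [-0.1711 -0.1631 -0.1399 -0.119  -0.1091]
```

Side picture: yellow lock grip at (208,182), rod at (262,212), red mark (228,185–245). A poster board sits at x 0.32–0.51, y −0.06–0.015 and z 0.21–0.45, with the lamp at x ≥ 0.55, so I lift and pass over it at a small radius.

```bash
python3 -m crank '[[1,0,-0.026,-0.05,0,0,0],[1,0,-0.026,-0.05,0,0,0],[1,0,-0.026,-0.05,0,0,0],[1,0,-0.026,-0.05,0,0,0],[1,0,-0.026,-0.05,0,0,0]]'; python3 -m crank '[[1,0,-0.026,-0.05,0,0,0],[1,0,-0.026,-0.05,0,0,0],[1,0.0575,-0.004,0,0,0,-0.133],[1,0.0575,-0.004,0,0,0,-0.133]]'
```

```text
time: 1.52
tool_pos: [0.1455, -0.4719, 0.5018]
tool_rot: [0.0, 0.989, 0.149, 0.0]
contact_force: [-0.2, 0.3, 0.2]
gripper_width: 0.999
grasp_force: 0.0
time: 2.02
tool_pos: [0.2353, -0.3745, 0.6009]
tool_rot: [0.001, 0.96, 0.279, 0.0]
contact_force: [1.3, -0.7, -0.6]
gripper_width: 1.002
grasp_force: 0.0
```

```bash
python3 -m crank '[[1,0.0575,-0.004,0,0,0,-0.133],[1,0.0575,-0.004,0,0,0,-0.133],[1,0.0575,-0.004,0,0,0,-0.133],[1,0.0575,-0.004,0,0,0,-0.133]]'
python3 - <<'E'
from fit import *
c=cam("wrist");pic,dep=manip.grab_frame("wrist");save("w1",pic);s=manip.state()
print(c[1],c[2][:,2],c[2][:,0],s["joint_pos"]);K,t,M=c
v,u=np.nonzero(dep>0);P=(M@np.linalg.inv(K)@np.stack([u,v,np.ones_like(u)])*dep[v,u]).T+t
Q=P[P[:,2]>.15]
for z in np.arange(.15,.8,.1):
    Q=P[abs(P[:,2]-z-.05)<.05]
    if len(Q)>5: print(round(z,2),len(Q),Q.min(0),Q.max(0))
E
```

```text
time: 2.52
tool_pos: [0.389, -0.2045, 0.5997]
tool_rot: [-0.0, 0.852, 0.523, -0.0]
contact_force: [1.2, 0.2, -0.4]
gripper_width: 0.997
grasp_force: 0.0
[ 0.4214 -0.1414  0.7244] [-0.1265 -0.2505 -0.9598] [ 0.8918 -0.4524  0.0005] [-0.6438 -0.3441  1.3916  0.0047  2.0937 -0.1841]
0.15 5499 [-0.0167 -0.5242  0.1501] [0.6182 0.1433 0.25  ]
0.25 4309 [-0.0084 -0.1838  0.25  ] [0.61   0.1305 0.35  ]
0.35 3731 [ 0.3378 -0.1727  0.35  ] [ 0.6024 -0.0332  0.45  ]
0.45 4252 [ 0.5431 -0.1838  0.45  ] [ 0.5942 -0.1428  0.55  ]
0.55 15440 [ 0.3199 -0.245   0.55  ] [ 0.5541 -0.1597  0.65  ]
0.65 20537 [ 0.3201 -0.2454  0.65  ] [ 0.4587 -0.1615  0.6772]
```

View pics/w1.png

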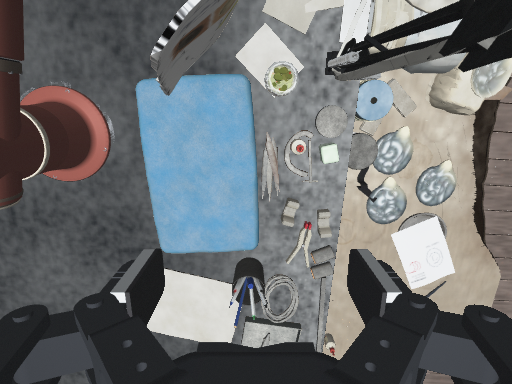

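The wrist picture shows the lamp elbow at (345,62), the poster edge-on at (160–235, 0–90), the jar at (282,78) and the box not yet in view. The path inside the elbow is clear, so I carry on.

```bash
python3 -m crank '[[1,0.055,-0.01,0,0,0,-0.133],[1,0.0575,-0.004,0,0,0,-0.133],[1,0.0575,-0.004,0,0,0,-0.133],[1,0.0575,-0.004,0,0,0,-0.133],[1,0.0575,0.01,0,0,0,-0.133]]'
python3 - <<'E'
from fit import *
s=manip.state();c=cam("wrist");pic,dep=manip.grab_frame("wrist");save("w2",pic);np.savez("f_w2",pic=pic,dep=dep)
print(c[1],s["joint_pos"]);K,t,M=c
obs=[]
for q,n in(("dust_box","box"),("grip_rod","rod"),("mark_tip","mark"),("lock_grip","lock"),("brine_jar",0),("polish_bar",0)):
    for k in manip.mark_of("wrist",q)[:2]:
        rc=np.array(k["centre"]);d=dep[int(np.clip(rc[0],0,383)),int(np.clip(rc[1],0,511))];print(q,round(k["conf"],2),rc.round(1),t+d*(M@np.linalg.inv(K)@[rc[1],rc[0],1]))
E
```

```text
time: 3.2
tool_pos: [0.434, 0.0774, 0.6005]
tool_rot: [0.001, 0.635, 0.773, 0.0]
contact_force: [0.6, 0.4, -0.5]
gripper_width: 1.001
grasp_force: 0.0
[0.42   0.147  0.7252] [ 0.0075 -0.3398  1.3883 -0.0001  2.0916 -0.1875]
dust_box 0.71 [ 99.1 333.3] [0.5684 0.1875 0.088 ]
grip_rod 0.8 [135.6 274.5] [0.47   0.0973 0.0964]
mark_tip 0.48 [ 86.1 293.2] [0.4815 0.1922 0.1332]
lock_grip 0.76 [166.6 335. ] [0.5913 0.0664 0.1414]
brine_jar 0.36 [ 86.3 292. ] [0.4754 0.1884 0.1734]
```

View pics/w2.png

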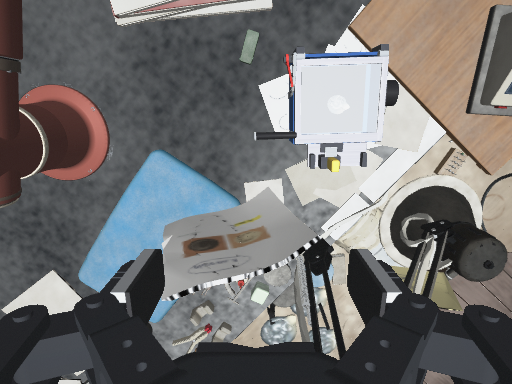

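The view is clear: box at (340,98), rod at (255–295,135), yellow lock grip at (335,166), red mark at (290,60–90), poster corner at (325,237). Now I fit all three views.

```bash
cat > obs0.py <<'E'
from fit import *
S,D=cam("scene"),cam("side")
obs=[(S,"rod",[221.2,256.9],2),(D,"rod",[212.5,259.1],2),(S,"mark",[214.3,226.7],2),(D,"mark",[186.1,233.9],2),(S,"lock",[178,214.9],2),(D,"lock",[177.2,208.7],2),(S,"box",[255.9,191.6],4),(D,"box",[260,180],4)]
E
python3 - <<'E'
from obs0 import *
W=cam("wrist");obs+=[(W,"rod",[135.6,274.5],2),(W,"mark",[86.1,293.2],2),(W,"lock",[166.6,335],2),(W,"box",[99.1,333.3],4)]
p,r,s=fit(obs);print(p,s);print(r.round(1))
for k,v in pts(p).items(): print(k,v,proj(W,v))
# wrist: yellow & black rod points from depth
f=np.load("f_w2.npz");pic,dep=f["pic"],f["dep"];K,t,M=W;hsv=cv2.cvtColor(pic,cv2.COLOR_RGB2HSV)
def cl(m):
    v,u=np.nonzero(m&(dep>0));return (M@np.linalg.inv(K)@np.stack([u,v,np.ones_like(u)])*dep[v,u]).T+t
box=np.zeros(dep.shape,bool);box[155:175,325:345]=1
m=(cv2.inRange(hsv,(20,120,90),(34,255,255))>0)&box;P=cl(m);P=P[P[:,2]>.13];print("yellowtop",len(P),P.mean(0),P.min(0),P.max(0))
box[:]=0;box[125:146,250:296]=1
P=cl(box&(pic.max(2)<70));P=P[(P[:,2]>.07)&(P[:,2]<.115)];mu=P.mean(0);w=np.linalg.svd(P-mu,full_matrices=False)[2][0];w*=np.sign(w[0]);e=(P-mu)@w
print("rod",len(P),mu,"yaw",np.arctan2(w[1],w[0]),mu+w*e.min(),mu+w*e.max())
# blue/white guard frame edges via z slab .085-.098
P=cl(np.ones(dep.shape,bool));Q=P[(P[:,2]>.075)&(P[:,2]<.105)&(P[:,0]>.42)&(P[:,0]<.72)&(P[:,1]>.09)&(P[:,1]<.32)]
print("slab",cv2.minAreaRect(Q[:,:2].astype(np.float32)))
E
```

```text
[0.583  0.187  0.2282 0.0053 1.0074] [0.0022 0.0029 0.0263 0.0031 0.0471]
[-1.7  0.3  0.2  0.1 -0.7 -0.4 -0.6 -1.4  0.8  0.1  1.5 -0.3 -0.5  0.3
  0.6  0.6 -0.1 -1.1  0.4  0.1 -1.1 -0.1  0.1 -0.7  0.1]
rod [0.4662 0.0931 0.088 ] [135.4048 272.327 ]
lock [0.5943 0.0644 0.125 ] [164.4573 334.8212]
mark [0.4788 0.1849 0.1725] [ 86.8498 293.48  ]
box [0.583 0.187 0.   ] [ 99.5672 330.3301]
locktop [0.5943 0.0644 0.14  ] [165.9021 336.7575]
yellowtop 51 [0.5881 0.0653 0.1374] [0.5825 0.0532 0.1301] [0.5993 0.0757 0.141 ]
rod 223 [0.471  0.0951 0.0932] yaw 0.20677143363981493 [0.4339 0.0873 0.0929] [0.5099 0.1033 0.0935]
slab ((0.5430327653884888, 0.16922372579574585), (0.25714391469955444, 0.20548278093338013), 13.010238647460938)
```

```bash
cat >> h.py <<'E'
def tool(): 
    s=manip.state(); return np.array(s["tool_pos"]),rot(s["tool_rot"]).as_matrix(),s
def delta(target): # tool-frame translation to a world point
    x,M,s=tool(); return (M.T@(np.array(target)-x)).round(4)
E
python3 -m crank '[[1,-0.02,0.05,0,0,0,-0.01],[1,-0.02,0.05,0,0,0,-0.01],[1,-0.005,0.05,0,0,0,0],[1,0,0,0,0,-0.125,0],[1,0,0,0,0,-0.125,0]]'; python3 -c "
from h import *
print(tool()[1].round(3),manip.state()['joint_pos'],delta((.59,.065,.25)))"
```

```text
time: 4.18
tool_pos: [0.5917, 0.0589, 0.599]
tool_rot: [0.098, 0.625, 0.77, -0.081]
contact_force: [-0.8, -0.4, 0.7]
gripper_width: 0.998
grasp_force: 0.0
[[-0.199  0.979  0.05 ]
 [ 0.947  0.205 -0.246]
 [-0.251 -0.002 -0.968]] [ 0.08377263 -0.00301943  1.11043976 -0.27661814  1.98981306 -0.24168119] [9.380e-02 2.000e-04 3.362e-01]
```

```bash
python3 -m crank '[[1,0.0156,0,0.056,0,0,0],[1,0.0156,0,0.056,0,0,0],[1,0.0156,0,0.056,0,0,0],[1,0.0156,0,0.056,0,0,0],[1,0.0156,0,0.056,0,0,0]]'
python3 - <<'E'
from obs0 import *
W=cam("wrist");pic,dep=manip.grab_frame("wrist");save("w3",pic);np.savez("f_w3",pic=pic,dep=dep)
x,Mt,s=tool();print(x,s["joint_pos"])
for q in("lock_grip","mark_tip","grip_rod","dust_box"):
    for k in manip.mark_of("wrist",q)[:2]: print(q,k["conf"],np.round(k["centre"],1))
K,t,M=W;hsv=cv2.cvtColor(pic,cv2.COLOR_RGB2HSV)
m=cv2.inRange(hsv,(20,110,80),(34,255,255))>0
v,u=np.nonzero(m&(dep>0));P=(M@np.linalg.inv(K)@np.stack([u,v,np.ones_like(u)])*dep[v,u]).T+t
P=P[(abs(P[:,0]-.59)<.04)&(abs(P[:,1]-.065)<.05)];T=P[P[:,2]>.134]
print(len(P),len(T),P[:,2].max());print("top",T.mean(0),cv2.minAreaRect(T[:,:2].astype(np.float32)))
E
```

```text
time: 4.8
tool_pos: [0.589, 0.0656, 0.3076]
tool_rot: [0.097, 0.625, 0.77, -0.078]
contact_force: [1.0, 0.4, 0.5]
gripper_width: 0.995
grasp_force: 0.0
[0.5846 0.0656 0.2962] [ 0.0941 -0.0503  1.6525 -0.2473  1.5287 -0.1065]
lock_grip 0.83 [129.2 256.5]
579 432 0.1426049999678668
top [0.5915 0.069  0.1398] ((0.5915203094482422, 0.06818819046020508), (0.015590355731546879, 0.02294233813881874), 12.911298751831055)
```

View pics/w3.png

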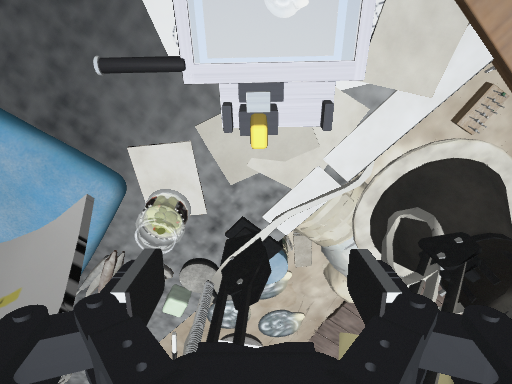

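The lock grip is at (258,130), the rod at (95–185,65) and the rail end posts at (227,117) and (327,115). I check the post heights before descending.

Run:
```python
from obs0 import *
f=np.load("f_w3.npz");dep=f["dep"];K,t,M=cam("wrist")
for nm,a in(("postL",(104,130,222,233)),("postR",(100,130,320,334)),("block",(104,135,240,278)),("rod",(57,73,100,184)),("fr",(63,80,190,360))):
    v,u=np.mgrid[a[0]:a[1],a[2]:a[3]].reshape(2,-1);P=(M@np.linalg.inv(K)@np.stack([u,v,np.ones_like(u)])*dep[v,u]).T+t
    print(nm,np.percentile(P,[2,50,98],axis=0).round(3).tolist())
x,Mt,s=tool()
print(delta((.5915,.068,.17)),delta((.5915,.068,.125)));print(Mt.round(3))
```

```text
postL [[0.555, 0.049, 0.07], [0.561, 0.064, 0.087], [0.568, 0.075, 0.089]]
postR [[0.658, 0.054, 0.009], [0.664, 0.087, 0.087], [0.699, 0.1, 0.089]]
block [[0.574, 0.056, 0.08], [0.591, 0.077, 0.104], [0.613, 0.087, 0.146]]
rod [[0.436, 0.08, 0.005], [0.474, 0.099, 0.099], [0.512, 0.112, 0.101]]
fr [[0.522, 0.1, 0.096], [0.598, 0.12, 0.098], [0.675, 0.14, 0.099]]
[0.0365 0.001  0.1378] [0.0477 0.0008 0.1814]
[[-0.2    0.978  0.055]
 [ 0.948  0.208 -0.242]
 [-0.248  0.004 -0.969]]
```

```bash
python3 -m crank '[[1,0.012,0,0.045,0,0,0],[1,0.012,0,0.045,0,0,0],[1,0.012,0,0.045,0,0,0],[1,0.011,0.001,0.043,0,0,0]]'; python3 -m crank '[[0,0,0,0,0,0,0],[0,0,0,0,0,0,0],[0,0,0,0,0,0,0],[0,0,0,0,0,0,0]]'
```

```text
time: 5.55
tool_pos: [0.5935, 0.0692, 0.1294]
tool_rot: [0.1, 0.624, 0.771, -0.075]
contact_force: [0.8, -0.2, -0.7]
gripper_width: 0.997
grasp_force: 0.0
time: 6.05
tool_pos: [0.5913, 0.0694, 0.1284]
tool_rot: [0.099, 0.624, 0.771, -0.077]
contact_force: [-1.0, 1.2, 1.2]
gripper_width: 0.174
grasp_force: 58.4
```

```bash
python3 -m crank '[[0,0,0.01,0,0,0,0],[0,0,0.01,0,0,0,0],[0,0,0.01,0,0,0,0],[0,0,0.005,0,0,0,0],[0,0,0,0,0,0,0]]'; python3 -m crank '[[0,0,0.006,0,0,0,0],[0,0,0.002,0,0,0,0],[0,0,0,0,0,0,0]]'
```

```text
time: 6.68
tool_pos: [0.6258, 0.0774, 0.1283]
tool_rot: [0.098, 0.623, 0.772, -0.077]
contact_force: [-0.7, 2.1, 5.5]
gripper_width: 0.178
grasp_force: 59.2
time: 7.05
tool_pos: [0.6332, 0.0791, 0.1283]
tool_rot: [0.098, 0.623, 0.772, -0.077]
contact_force: [-1.7, 1.8, 6.2]
gripper_width: 0.174
grasp_force: 59.3
```

```bash
python3 -m crank '[[0,0,0.003,0,0,0,0],[0,0,0,0,0,0,0]]'; python3 -m crank '[[0,0,0.003,0,0,0,0],[0,0,0,0,0,0,0]]';python3 -m crank '[[0,0,0.003,0,0,0,0],[0,0,0,0,0,0,0]]'
```

```text
time: 7.3
tool_pos: [0.6339, 0.0792, 0.1282]
tool_rot: [0.096, 0.624, 0.772, -0.08]
contact_force: [-9.9, 0.8, 12.1]
gripper_width: 0.178
grasp_force: 60.2
time: 7.55
tool_pos: [0.6343, 0.0793, 0.1282]
tool_rot: [0.094, 0.624, 0.771, -0.083]
contact_force: [-22.0, -0.6, 19.0]
gripper_width: 0.175
grasp_force: 61.2
time: 7.8
tool_pos: [0.6348, 0.0794, 0.1282]
tool_rot: [0.092, 0.624, 0.771, -0.086]
contact_force: [-32.4, -2.5, 24.9]
gripper_width: 0.177
grasp_force: 62.4
```

The lock is at its end stop: 32 N push with no further travel. Next I open, retreat and turn for the rod.

```bash
python3 -m crank '[[1,0,0,0,0,0,0],[1,0,0,0,0,0,0],[1,0,0,0,0,0,0],[1,0,-0.004,0,0,0,0],[1,0,-0.004,0,0,0,0]]'; python3 -m crank '[[1,0,0,-0.05,0,0,0],[1,0,0,-0.05,0,0,0],[1,0,0,-0.05,0,0,0],[1,0,0,0,0,0,0]]'
python3 - <<'E'
from obs0 import *
W=cam("wrist");pic,dep=manip.grab_frame("wrist");save("w4",pic);np.savez("f_w4",pic=pic,dep=dep)
x,Mt,s=tool();print(x,s["joint_pos"]);print(Mt.round(3))
K,t,M=W;hsv=cv2.cvtColor(pic,cv2.COLOR_RGB2HSV)
v,u=np.nonzero(dep>0);A=(M@np.linalg.inv(K)@np.stack([u,v,np.ones_like(u)])*dep[v,u]).T+t
m=cv2.inRange(hsv,(20,110,80),(34,255,255))[v,u]>0
T=A[m&(A[:,2]>.134)&(A[:,2]<.15)&(abs(A[:,0]-.64)<.04)&(abs(A[:,1]-.078)<.05)]
print("locktop",cv2.minAreaRect(T[:,:2].astype(np.float32)))
for q in("mark_tip","grip_rod","lock_grip"):
    for k in manip.mark_of("wrist",q)[:1]: print(q,k["conf"],np.round(k["centre"],1))
E
```

```text
time: 8.43
tool_pos: [0.6325, 0.0785, 0.1251]
tool_rot: [0.097, 0.624, 0.772, -0.078]
contact_force: [0.0, 0.7, 0.3]
gripper_width: 0.996
grasp_force: 0.0
time: 8.93
tool_pos: [0.6271, 0.1159, 0.2773]
tool_rot: [0.101, 0.624, 0.771, -0.074]
contact_force: [1.4, 0.3, 0.4]
gripper_width: 1.001
grasp_force: 0.0
[0.6259 0.1154 0.2737] [ 0.167   0.0708  1.568  -0.2506  1.4887 -0.0251]
[[-0.202  0.978  0.057]
 [ 0.948  0.21  -0.241]
 [-0.248  0.005 -0.969]]
locktop ((0.6337331533432007, 0.07806901633739471), (0.014481197111308575, 0.022607194259762764), 11.82016658782959)
mark_tip 0.38 [4.3 8.5]
grip_rod 0.72 [112.3  76.2]
lock_grip 0.84 [186.3 255.8]
```

```bash
python3 -m crank '[[1,0.007,-0.057,0,0,0.12,0],[1,0.007,-0.057,0.007,0,0.125,0],[1,0,-0.057,0,0,0,-0.17],[1,0,0,0,0,0,-0.175],[1,0,0,0,0,0,-0.175]]'; python3 -m crank '[[1,0,0,0,0,0,-0.175],[1,0,0,0,0,0,-0.175],[1,0,0,0,0,0,-0.175],[1,0,0,0,0,0,-0.175],[1,0,0,0,0,0,-0.175]]';python3 -m crank '[[1,0,0,0,0,0,-0.165],[1,0,0,0,0,0,0]]'; python3 -c "
from h import *
x,M,s=tool();print(x,M.round(3),s['joint_pos'],delta((.457,.097,.2)))"
```

```text
time: 9.75
tool_pos: [0.4535, 0.091, 0.2589]
tool_rot: [0.0, 0.405, 0.914, -0.003]
contact_force: [-0.3, 0.5, 0.0]
gripper_width: 1.0
grasp_force: 0.0
time: 10.38
tool_pos: [0.4542, 0.0912, 0.2587]
tool_rot: [-0.002, -0.02, 1.0, -0.003]
contact_force: [-0.3, 0.4, -0.6]
gripper_width: 1.001
grasp_force: 0.0
time: 10.62
tool_pos: [0.4543, 0.0913, 0.2591]
tool_rot: [-0.001, -0.099, 0.995, -0.002]
contact_force: [0.4, 0.9, -0.1]
gripper_width: 0.999
grasp_force: 0.0
[0.45432957 0.09126218 0.25912202] [[-0.981 -0.196 -0.002]
 [-0.196  0.98  -0.005]
 [ 0.003 -0.005 -1.   ]] [ 0.04027136 -0.35364967  1.96127873 -0.00500042  1.53647271 -1.72811244] [-0.0039  0.0054  0.0591]
```

Run:
```python
from obs0 import *
W=cam("wrist");pic,dep=manip.grab_frame("wrist");save("w5",pic);np.savez("f_w5",pic=pic,dep=dep)
for q in("mark_tip","grip_rod","lock_grip"):
    for k in manip.mark_of("wrist",q)[:1]: print(q,k["conf"],np.round(k["centre"],1))
K,t,M=W;v,u=np.nonzero((dep>0)&(pic.max(2)<75));P=(M@np.linalg.inv(K)@np.stack([u,v,np.ones_like(u)])*dep[v,u]).T+t
P=P[(P[:,2]>.085)&(P[:,2]<.115)&(P[:,0]>.42)&(P[:,0]<.50)&(abs(P[:,1]-.095)<.03)]
mu=np.median(P,0);a=P[:,:2]-P[:,:2].mean(0);w=np.linalg.svd(a,full_matrices=False)[2][0];w*=np.sign(w[0]);e=a@w
print(len(P),mu,np.arctan2(w[1],w[0]),P[:,:2].mean(0)+w*e.min(),P[:,:2].mean(0)+w*e.max(),np.percentile(P[:,2],[50,98]))
```

```text
mark_tip 0.95 [261.8 381.3]
grip_rod 0.66 [188.9 257.5]
943 [0.4662 0.0966 0.0946] 0.23298855110860353 [0.4337 0.0889] [0.5004 0.1047] [0.0946 0.0966]
```

View pics/w5.png

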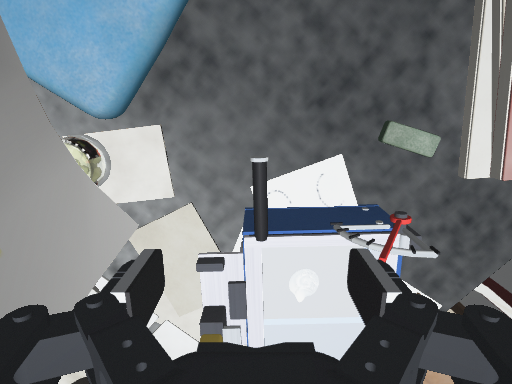

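The rod is at (260,158–240), between the open fingers; the red mark (380–405, 215–262) is clear of the descent. Descending and gripping.

```bash
python3 -m crank '[[1,-0.005,0.003,0.05,0,0,-0.03],[1,0,0,0.05,0,0,0],[1,0,0,0.045,0,0,0],[1,0,0,0.022,0,0,0],[1,0,0,0,0,0,0]]'; python3 -m crank '[[0,0,0,0,0,0,0],[0,0,0,0,0,0,0],[0,0,0,0,0,0,0],[0,0,0,0,0,0,0]]'; python3 -c "
from h import *
x,M,s=tool();print(x,M.round(3),s['joint_pos'],s['contact_force'])"
```

```text
time: 11.45
tool_pos: [0.4577, 0.0945, 0.0918]
tool_rot: [-0.002, -0.114, 0.993, -0.002]
contact_force: [-0.1, 0.1, 0.4]
gripper_width: 0.999
grasp_force: 0.0
time: 11.95
tool_pos: [0.4598, 0.0955, 0.0948]
tool_rot: [0.001, -0.115, 0.993, -0.001]
contact_force: [-4.8, 12.1, 9.9]
gripper_width: 0.146
grasp_force: 35.8
[0.45984158 0.09553738 0.09478309] [[-0.974 -0.228  0.002]
 [-0.228  0.974 -0.002]
 [-0.001 -0.003 -1.   ]] [ 0.04755382 -0.17667582  2.10331216 -0.00257713  1.21321694 -1.75194944] [-4.75714829 12.10853885  9.86226211]
```

```bash
python3 -m crank '[[0,0,0,0,0,0,0],[0,0,0.001,-0.0168,0,0,0],[0,0,0.003,-0.0165,0,0,0],[0,0,0.005,-0.016,0,0,0]]'; python3 -m crank '[[0,0,0.0069,-0.0153,0,0,0],[0,0,0.0086,-0.0144,0,0,0],[0,0,0,0,0,0,0]]'
python3 - <<'E'
from obs0 import *
x,M,s=tool();print(x,s["contact_force"])
for n in("scene","side","wrist"):
    pic,dep=manip.grab_frame(n);np.savez("g_"+n,pic=pic,dep=dep);save("g_"+n,pic)
    for q in("mark_tip","grip_rod"):
        for k in manip.mark_of(n,q)[:2]: print(n,q,round(k["conf"],2),np.round(k["centre"],1))
E
```

```text
time: 12.45
tool_pos: [0.4578, 0.1033, 0.1432]
tool_rot: [0.001, -0.115, 0.993, -0.003]
contact_force: [6.7, 2.1, -7.9]
gripper_width: 0.136
grasp_force: 58.3
time: 12.82
tool_pos: [0.4546, 0.1175, 0.1741]
tool_rot: [0.001, -0.115, 0.993, -0.005]
contact_force: [3.7, -7.6, -1.9]
gripper_width: 0.137
grasp_force: 59.2
[0.4546 0.1175 0.1741] [ 3.6798 -7.624  -1.8707]
scene mark_tip 0.72 [215.8 227. ]
scene mark_tip 0.53 [193.8 290.3]
scene grip_rod 0.85 [198.9 256.5]
side mark_tip 0.7 [186.9 234. ]
side grip_rod 0.79 [176.6 258.3]
wrist grip_rod 0.68 [263.2 254.1]
wrist grip_rod 0.25 [160.6  13.6]
```

Run:
```python
from h import *
a=np.load("g_side.npz")["pic"][150:260,160:290];b=np.load("g_scene.npz")["pic"][170:280,160:290]
r=lambda i:cv2.resize(i,(390,330),interpolation=cv2.INTER_CUBIC)
w=np.load("g_wrist.npz")["pic"][180:384,:]
w=cv2.resize(w,(600,239))
o=np.zeros((580,790,3),np.uint8);o[:330,:390]=r(a);o[:330,400:]=r(b);o[335:574,:600]=w;save("v1",o)
```

```text
(no output)
```

View pics/v1.png

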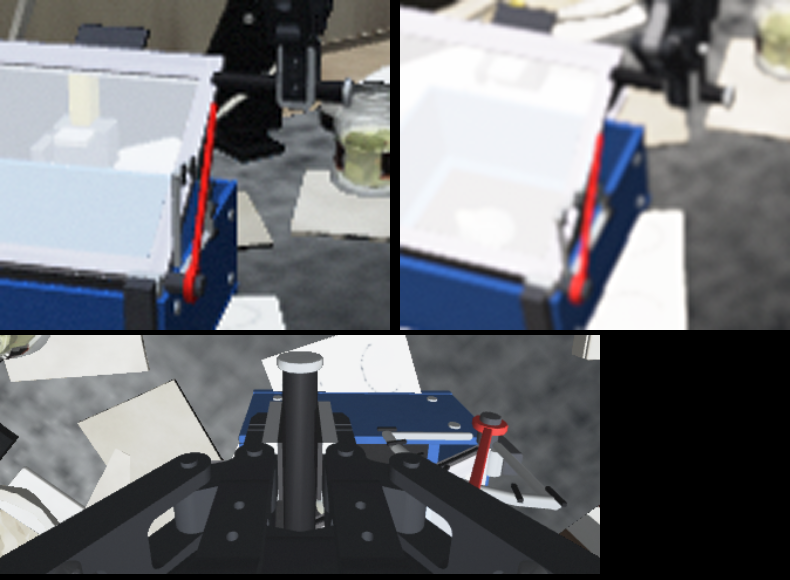

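The picture shows the guard about half way up with the pads on the rod, and the red mark from pivot (190,285) to tip (213,105) in the side crop. Next, the mark angle from several views.

```bash
cat > mk.py <<'E'
from obs0 import *
x,Mt,s=tool();K,tw,Mw=cam("wrist")
HE=(Mt.T@Mw, Mt.T@(tw-x))     # camera in tool
def wc(pos,q): R_=rot(q).as_matrix(); return K,np.array(pos)+R_@HE[1],R_@HE[0]
W5=wc([.45433,.09126,.25912],[-.001,-.099,.995,-.002]); W2=wc([.434,.0774,.6005],[.001,.635,.773,0])
W3=wc([.5846,.0656,.2962],[.097,.625,.77,-.078])
def red(n):
    pic=np.load(n)["pic"];h=cv2.cvtColor(pic,cv2.COLOR_RGB2HSV);return (cv2.inRange(h,(0,130,70),(8,255,255))|cv2.inRange(h,(172,130,70),(180,255,255)))>0
E
python3 - <<'E'
from mk import *
for n,r in(("g_side",(175,265,205,250)),("g_scene",(205,275,205,240)),("f_w5",(200,300,360,420)),("f_w2",(40,110,270,310))):
    m=red(n+".npz");z=np.zeros_like(m);z[r[0]:r[1],r[2]:r[3]]=1;m&=z
    print(n,[(int(v),int(np.nonzero(m[v])[0].min()),int(np.nonzero(m[v])[0].max())) for v in range(384) if m[v].any()])
E
```

```text
g_side [(184, 231, 231), (185, 230, 232), (186, 230, 232), (187, 230, 231), (188, 230, 231), (189, 230, 231), (190, 229, 231), (191, 229, 231), (192, 229, 231), (193, 229, 231), (194, 229, 231), (195, 229, 231), (196, 229, 230), (197, 229, 230), (198, 228, 230), (199, 228, 230), (200, 228, 230), (201, 228, 230), (202, 228, 230), (203, 228, 230), (204, 228, 229), (205, 227, 229), (206, 227, 229), (207, 227, 229), (208, 227, 229), (209, 227, 229), (210, 227, 229), (211, 227, 229), (212, 227, 229), (213, 227, 228), (214, 226, 228), (215, 226, 228), (216, 226, 228), (217, 226, 228), (218, 226, 228), (219, 226, 228), (220, 226, 228), (221, 226, 227), (222, 225, 227), (223, 225, 227), (224, 225, 227), (225, 225, 227), (226, 225, 227), (227, 225, 227), (228, 225, 226), (229, 225, 226), (230, 224, 226), (231, 224, 226), (232, 224, 226), (233, 224, 226), (234, 224, 226), (235, 224, 226), (236, 224, 226), (237, 224, 225), (238, 223, 225), (239, 223, 226), (240, 222, 225), (241, 222, 225), (242, 221, 224), (243, 221, 224), (244, 221, 224), (245, 221, 224), (246, 221, 224), (247, 221, 223), (248
[... 1680 characters left out ...]
3, 381, 388), (254, 381, 388), (255, 380, 387), (256, 380, 387), (257, 380, 386), (258, 379, 386), (259, 379, 386), (260, 381, 385), (261, 383, 385), (262, 384, 384)]
f_w2 [(54, 286, 288), (55, 286, 288), (56, 286, 288), (57, 286, 288), (58, 286, 288), (59, 286, 288), (60, 286, 288), (61, 286, 288), (62, 286, 288), (63, 286, 288), (64, 286, 288), (65, 287, 289), (66, 287, 289), (67, 288, 289), (68, 288, 289), (69, 288, 289), (70, 288, 289), (71, 288, 289), (72, 288, 290), (73, 289, 290), (74, 289, 290), (75, 289, 291), (76, 289, 290), (77, 290, 291), (78, 290, 291), (79, 290, 291), (80, 290, 291), (81, 290, 291), (82, 290, 292), (83, 291, 292), (84, 291, 292), (85, 291, 292), (86, 291, 292)]
```

```bash
cat >> mk.py <<'E'
L=[(D,[(190,230),(213,227.6),(236,225)]),(S,[(224,225),(236,222.7),(247,221.2)]),(W5,[(228,396),(242,390),(256,383.5)]),(W2,[(72,289),(84,291.5)])]
TP=[(D,(184.5,231)),(S,(214.5,226.7)),(W5,(260.3,382.5)),(W2,(86.5,292))]
def f(p,full=False):
    x,y,w,a=p; u=lambda r:B(p,(-.102,.075-r*np.cos(a),.088+r*np.sin(a))); r=[]
    for c,q in L:
        A,Z=proj(c,u(.02)),proj(c,u(.1));d=(Z-A)/np.linalg.norm(Z-A)
        r+=[((v[0]-A[0])*d[1]-(v[1]-A[1])*d[0])/.8 for v in q]
    for c,q in TP: r+=list((proj(c,u(.1))-q)/1.2)
    r.append((w-.223)/.012)
    r+=list((B(p,(.028,-.122,.0))[:2]-[.6337,.0781])/.0025)
    rod=np.array([.4598,.0950]);e=rod-B(p,(-.135,-.065,0))[:2];r.append((e@[-np.sin(w),np.cos(w)])/.002)
    return np.array(r)
E
python3 - <<'E'
from mk import *
s=least_squares(f,[.58,.19,.22,1.0],loss="soft_l1");print(s.x,np.sqrt(np.diag(np.linalg.inv(s.jac.T@s.jac))));print(s.fun.round(1))
p=s.x;w=p[2];h=B(p,(0,.075,.088));lf=np.array([-np.sin(w),np.cos(w),0])
x,M,st=tool();e=x-h;print("guard a from tcp:",np.arctan2(e[2],-(e@lf)),"radius",np.hypot(e[2],e@lf))
e=np.array([.4598,.0955,.0948])-h;print("at shut",np.arctan2(e[2],-(e@lf)),np.hypot(e[2],e@lf))
E
```

```text
[0.5796 0.1897 0.2234 1.0328] [0.0006 0.0013 0.0086 0.0111]
[-1.3 -0.7 -0.3  0.2 -0.7 -0.9 -0.  -0.2  0.3  1.5  1.4  0.8  0.5  0.3
 -0.6  0.3 -0.7 -1.5  0.6  0.   0.1 -0.5 -0.4]
guard a from tcp: 0.6241634399800462 radius 0.1458560623679433
at shut 0.04841093202216168 0.14051902211026673
```

```bash
python3 -m crank '[[0,0,0.008,-0.0106,0,0,0],[0,0,0.009,-0.0098,0,0,0],[0,0,0.0099,-0.0089,0,0,0],[0,0,0.0107,-0.0079,0,0,0],[0,0,0,0,0,0,0]]'
cat > gd.py <<'E'
from mk import *
import sys
tag=sys.argv[1]
p=np.array([.5796,.1897,.2234,1.0328]);w=p[2];h=B(p,(0,.075,.088));lf=np.array([-np.sin(w),np.cos(w),0])
x,M,st=tool();e=x-h-[0,0,.0068];print(x,st["contact_force"],"guard tcp:",np.arctan2(e[2],-(e@lf)),np.hypot(e[2],e@lf))
ims={}
for n in("side","scene"):
    pic,dep=manip.grab_frame(n);np.savez(tag+n,pic=pic,dep=dep)
    K_,t,Mc=cam(n);v,u=np.mgrid[150:270,120:250].reshape(2,-1);d=dep[v,u];P=(Mc@np.linalg.inv(K_)@np.stack([u,v,np.ones_like(u)])*d).T+t
    c,s=np.cos(w),np.sin(w);q=P[:,:2]-p[:2];b=np.c_[q[:,0]*c+q[:,1]*s,-q[:,0]*s+q[:,1]*c,P[:,2]]
    # panel points: within panel x-range, above box
    k=(d>0)&(abs(b[:,0])<.085)&(b[:,2]>.115)&(b[:,1]<.08)&(b[:,1]>-.075)
    rr=np.c_[.075-b[k,1],b[k,2]-.088];ang=np.arctan2(rr[:,1],rr[:,0]);rad=np.hypot(*rr.T);g=(rad<.17)&(rad>.06)
    print(n,"panel top-face angle median",g.sum(),np.median(ang[g]),np.percentile(ang[g],[25,75]))
    big=cv2.resize(pic[150:260,160:290],(780,660),interpolation=cv2.INTER_CUBIC)
    for nm,X,a_,col in(("mark",-.102,p[3],(0,255,0)),):
        pass
    ims[n]=cv2.resize(pic[160:260,180:280] if n=="side" else pic[180:280,180:280],(395,395),interpolation=cv2.INTER_CUBIC)
    # predicted guard front edge lines for angles
    C=cam(n)
    print(n,"pred tip px a: ",{a_:proj(C,B(p,(-.088,.075-.158*np.cos(a_),.088+.158*np.sin(a_)))).round(1).tolist() for a_ in(.95,1.0,1.05,1.1)})
save(tag,np.hstack([ims["side"],ims["scene"]]))
for k in manip.mark_of("side","mark_tip")[:1]+manip.mark_of("scene","mark_tip")[:1]: print("mark",k["conf"],np.round(k["centre"],1))
E
python3 gd.py k1_
```

```text
time: 13.9
tool_pos: [0.4468, 0.1519, 0.2137]
tool_rot: [0.002, -0.115, 0.993, -0.008]
contact_force: [-2.7, -16.8, 12.6]
gripper_width: 0.132
grasp_force: 59.6
[0.4468 0.1519 0.2137] [ -2.6764 -16.8264  12.5582] guard tcp: 0.9645612026923432 0.14463044460344338
side panel top-face angle median 5136 0.962180344506296 [0.9532 0.9717]
side pred tip px a:  {0.95: [153.6, 229.5], 1.0: [152.1, 228.5], 1.05: [150.8, 227.5], 1.1: [149.7, 226.3]}
scene panel top-face angle median 4269 0.9657836561530542 [0.957  0.9749]
scene pred tip px a:  {0.95: [182.3, 225.2], 1.0: [182.5, 223.7], 1.05: [183.0, 222.2], 1.1: [183.7, 220.6]}
mark 0.77 [186.  234.7]
mark 0.55 [212.6 224.2]
```

View pics/k1_.png

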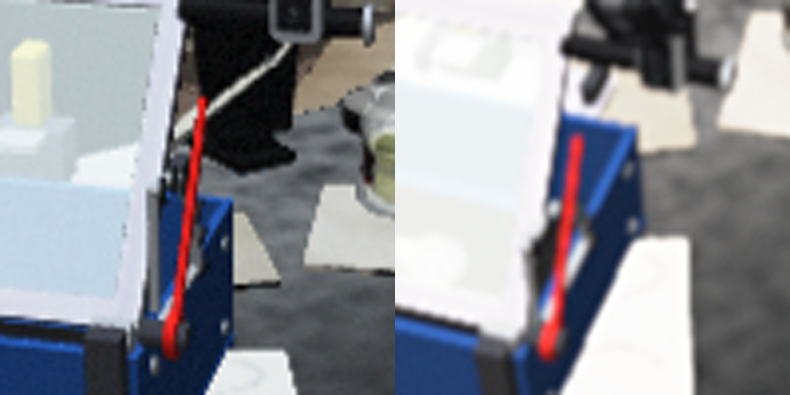

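```bash
cat > pl.py <<'E'
from mk import *
import sys
tag=sys.argv[1]
p=np.array([.5796,.1897,.2234]);w=p[2];c,s=np.cos(w),np.sin(w)
for n in("side","scene"):
    z=np.load(tag+n+".npz");pic,dep=z["pic"],z["dep"];K_,t,Mc=cam(n)
    v,u=np.mgrid[140:275,120:250].reshape(2,-1);d=dep[v,u];P=(Mc@np.linalg.inv(K_)@np.stack([u,v,np.ones_like(u)])*d).T+t
    q=P[:,:2]-p[:2];b=np.c_[q[:,0]*c+q[:,1]*s,-q[:,0]*s+q[:,1]*c,P[:,2]]
    k=(d>0)&(abs(b[:,0])<.08)&(b[:,2]>.11)&(b[:,1]<.07)&(b[:,1]>-.075)
    X=b[k]
    for _ in range(6):
        A=np.c_[X[:,0],X[:,2],np.ones(len(X))];co=np.linalg.lstsq(A,X[:,1],rcond=None)[0];r=X[:,1]-A@co;X=X[abs(r)<max(.003,2*np.std(r)*.8)]
    a=np.arctan2(1,-co[1]) if False else np.arctan(1/co[1]); off=(co[1]*.088+co[2]-.075)*np.sin(a)
    print(n,"panel",len(X),"angle",a,"normal offset of face from hinge",off,"x-slope",co[0])
    m=red(tag+n+".npz")[v,u]&(d>0)&(b[:,0]<-.08)&(b[:,0]>-.125)&(b[:,2]>.1)
    Y=b[m]
    for _ in range(5):
        co=np.polyfit(Y[:,2],Y[:,1],1);r=Y[:,1]-np.polyval(co,Y[:,2]);Y=Y[abs(r)<max(.002,2*r.std()*.8)]
    print(n,"mark",len(Y),"angle",np.arctan(1/co[0]),"off",(np.polyval(co,.088)-.075)*np.sin(np.arctan(1/co[0])),"x",Y[:,0].mean(),"top",Y[:,2].max())
E
python3 pl.py k1_; sed 's/x//' /dev/null; python3 pl.py g_
```

```text
side panel 6384 angle -0.9522179274582848 normal offset of face from hinge -0.0011073738753867009 x-slope 0.0019320930359840902
side mark 117 angle -1.0424024475157752 off -0.0014810418288058946 x -0.10122940295436275 top 0.17527921014400655
scene panel 4985 angle -0.95041573673011 normal offset of face from hinge -0.0016723723597587715 x-slope 0.0019496109451702934
scene mark 87 angle -1.0345949213575263 off -0.0024019640595434374 x -0.10245401195873872 top 0.17557523164359173
side panel 3929 angle -0.5786799184585644 normal offset of face from hinge -0.0014679666301969944 x-slope 0.0026553704704377033
side mark 114 angle -1.0343176511029597 off -0.0018353921277849397 x -0.1011884564816334 top 0.17556250602901158
scene panel 3442 angle -0.5864536841301494 normal offset of face from hinge -0.0018235125606011048 x-slope 0.0036250786431268824
scene mark 86 angle -1.025470970004925 off -0.0031095476324037178 x -0.10274520527675228 top 0.17518955679677378
```

Plane fits of panel and mark agree in both cameras: guard 0.951, mark 1.034. I raise it by another 0.083.

```bash
python3 -m crank '[[0,0,0.0046,-0.0034,0,0,0],[0,0,0.0046,-0.0034,0,0,0],[0,0,0,0,0,0,0],[0,0,0,0,0,0,0]]'; python3 gd.py k2_ | grep -v pred; python3 pl.py k2_
```

```text
time: 14.6
tool_pos: [0.4446, 0.1613, 0.2209]
tool_rot: [0.002, -0.114, 0.993, -0.007]
contact_force: [-3.9, -14.7, 16.0]
gripper_width: 0.133
grasp_force: 58.9
[0.4446 0.1613 0.2209] [ -3.9371 -14.7219  16.0315] guard tcp: 1.047341085554471 0.14558941066336242
side panel top-face angle median 5187 1.0434144203127094 [1.0341 1.0533]
scene panel top-face angle median 4311 1.048733742005762 [1.0403 1.0577]
mark 0.52 [185.4 233.9]
mark 0.72 [214.6 226.5]
side panel 6676 angle -1.0352386584073838 normal offset of face from hinge -0.0009552562653010339 x-slope 0.002448647045984427
side mark 112 angle -1.0272717617374423 off -0.0022793289952654596 x -0.10113753569084595 top 0.17534613215839426
scene panel 5151 angle -1.035284039383292 normal offset of face from hinge -0.0014985253254845565 x-slope 0.002369568875792381
scene mark 81 angle -1.0211558530932223 off -0.0033333326771401157 x -0.10246108975703791 top 0.17484259886731385
```

```bash
python3 -m crank '[[0,0,0,0,0,0,0],[0,0,0,0,0,0,0],[0,0,0,0,0,0,0],[0,0,0,0,0,0,0]]'; python3 gd.py k3_ | grep panel; python3 pl.py k3_
```

```text
time: 15.3
tool_pos: [0.4446, 0.1613, 0.2209]
tool_rot: [0.002, -0.114, 0.993, -0.007]
contact_force: [-4.2, -13.6, 15.4]
gripper_width: 0.131
grasp_force: 58.9
side panel top-face angle median 5177 1.0433768429065082 [1.034  1.0536]
scene panel top-face angle median 4308 1.0489557264983165 [1.0407 1.0581]
side panel 6701 angle -1.03481614505978 normal offset of face from hinge -0.0009733009868824684 x-slope 0.0022995948474247925
side mark 115 angle -1.029668577409131 off -0.0020446403124183142 x -0.10119447229009253 top 0.17497326580962916
scene panel 5153 angle -1.0359635616850733 normal offset of face from hinge -0.00147192377924488 x-slope 0.003216909327945319
scene mark 88 angle -1.0459904515532141 off -0.001989488267037886 x -0.10265563404890153 top 0.17652549669019052
```

View pics/k3_.png

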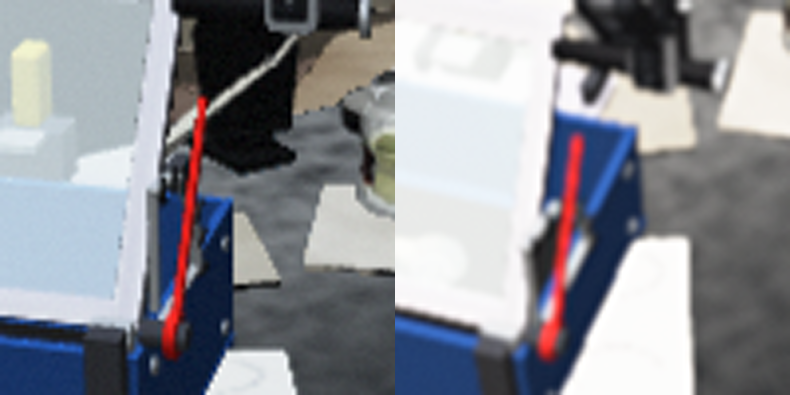

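The guard's front edge runs parallel to the red mark (side crop 203,98 to 170,350), and the mark has not moved. Panel 1.035 against mark about 1.033, holding steady, so I hand in.

```bash
python3 -c "
from plant import manip
print(manip.job_done())"
```

```text
the job is handed in; nothing more can be done
None
```

The job is handed in with the lock slid to its far end stop and the guard held by its rod at about 1.035 rad (mark about 1.033 rad); the red mark has not moved and I did not touch the jar, bottle, tin or bar, though I did not re-check their positions at the end.

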